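Find the loaded lantern battery canister by its weight

TASK

Push the carrier by its upright plate along the rail, to the robot's right, until the two pins on its side click over the spring ball of the detent, with both battery canisters still in it. Then lift the left canister (the one beside the push plate) clear, feel its weight and put it back in its own nest, let go, and lift the right one clear to compare; leave the lighter one standing in its own nest and finish holding the heavier one still and upright, centred a few centimetres above the open battery well of the lantern base and clear of it. Keep both canisters upright throughout and leave the other things on the table alone.

Things in the scene. Friction and masses are not known exactly. Their poses are not given: they have to be found in the camera images.
- slide: Fixed slide base: dark steel plate 130 x 420 mm, 12 thick, with two steel rails. Origin: centre of its underside, on the table; its y axis runs along the rail (roughly world +y, to the robot's left), turned up to 0.2 rad. On its far (+x) side at y = -40 sits the spring ball of the detent, its block reaching 101 mm out in x and 38 mm up (the black pull knob: 41 mm up).
- carrier (a joint): Travel of the plywood carrier along the rail in m: grows as it moves to the slide's -y (to the right). Starts at 0, stops at 0 and 0.16; the detent centre is at 0.120 (there the ball sits between two small pins on the far side of the carrier's middle; it catches over about 5 mm either side and takes some 3 to 6 N to enter or leave; friction elsewhere about 1 N). Carrier 90 mm wide, 222 long, its top 48 mm above the table.
- push_plate (a point): Middle of the top edge of the aluminium push plate, which stands upright at the left (+y) end of the carrier: 60 mm across the rail, 8 mm thick along it, top 120 mm above the table and standing up to 72 mm above the carrier's top. Axes parallel to the slide's. Push on its outer (+y) face, or pinch it over its thickness.
- nest_left (a point): Centre of the floor of the left round nest (nearer the push plate), 36 mm above the table: a pocket 62 mm across and 12 deep in the carrier. Moves with the carrier; axes parallel to the slide's. The nests are 104 mm apart along the rail; the left one is 63 mm from the middle of the push plate.
- nest_right (a point): Centre of the floor of the right nest, the same as the left one.
- canister_left: Closed aluminium battery canister standing in the left nest at the start: body 56 mm across and 85 high, on top of it a black ribbed cap 36 mm across and 36 high, the place to grip; 121 mm high in all. Origin: centre of its underside, z up along its axis. Outwardly the same as the other one. One of the two (either) holds a cell pack and weighs 0.43 to 0.64 kg in all, the other only an empty sleeve and weighs 0.17 to 0.26 kg; the contents may shift a millimetre or so inside.
- canister_right: The like canister standing in the right nest at the start; same shape and origin.
- lantern: Fixed grey lantern base, 112 mm across at the foot, 80 mm across at the mouth, 85 mm high, with a black side knob reaching 76 mm from its axis. Origin: centre of its underside.
- well (a point): Centre of the mouth of the lantern base's open battery well (64 mm across), 85 mm above the table; z up.
- globe: Bystander, to be left alone: lantern globe: a clear cylinder between two aluminium caps, 84 across, 122 high with its bail (mm). Origin at its underside.
- cartridge: Bystander, to be left alone: yellow gas cartridge with a domed shoulder, 90 across, 88 high (mm). Origin at its underside.
- mug: Bystander, to be left alone: white mug, 80 across the rim, 80 high (mm). Origin at its underside.
- screwdriver: Bystander, to be left alone: screwdriver lying on the table (mm). Origin at its underside.
- wrench: Bystander, to be left alone: open-ended wrench, 140 long, lying on the table (mm). Origin at its underside.
- burner: Bystander, to be left alone: small brass burner with a side spigot, 40 across, 35 high (mm). Origin at its underside.
Mind the look-alikes: they are no part of the job. Leave any blue or orange look-alike of the canister_left alone.

How it is judged:
On the way, in this order (a step that is already met when the one before it is completed fails the run):
1. the carrier rests in the detent with both canisters in their nests (value of joint carrier between 0.115 and 0.125 m and horizontal distance between canister_left and nest_left below 0.005 m and z of canister_left in the frame of nest_left below 0.004 m and angle between each of canister_left, canister_right's own z axis and vertical below 0.1 rad and horizontal distance between canister_right and nest_right below 0.005 m and z of canister_right in the frame of nest_right below 0.004 m and velocity of joint carrier between -0.01 and 0.01 m/s), for 0.2 s.
2. the left canister is lifted clear of its nest in the gripper (z of canister_left in the frame of nest_left above 0.025 m and contact force between canister_left and slide below 0.1 N and contact force between the fingers and canister_left above 1 N and horizontal distance between canister_right and nest_right below 0.005 m and z of canister_right in the frame of nest_right below 0.004 m and angle between canister_right's own z axis and vertical below 0.1 rad), for 0.2 s.
3. the left canister stands in its nest again, let go (horizontal distance between canister_left and nest_left below 0.005 m and z of canister_left in the frame of nest_left below 0.004 m and angle between canister_left's own z axis and vertical below 0.1 rad and contact force between the fingers and canister_left below 0.1 N), for 0.1 s.
4. the right canister is lifted clear of its nest in the gripper (z of canister_right in the frame of nest_right above 0.025 m and contact force between canister_right and slide below 0.1 N and contact force between the fingers and canister_right above 1 N and horizontal distance between canister_left and nest_left below 0.005 m and z of canister_left in the frame of nest_left below 0.004 m and angle between canister_left's own z axis and vertical below 0.1 rad), for 0.2 s.
At the end, for the whole second after the job is handed in: Carrier in the detent (0.115 to 0.125); the lighter canister let go in its own nest (within 5 mm, pressing under 3.3 N); the heavier held still in the fingers, upright within 0.2 rad, its underside 10 to 100 mm above the well mouth, within 20 mm of its axis, clear of base and carrier (value of joint carrier between 0.115 and 0.125 m and ((z of canister_left in the frame of nest_left above 0.025 m and contact force between canister_left and slide below 0.1 N and contact force between the fingers and canister_left above 1 N and horizontal distance between canister_right and nest_right below 0.005 m and z of canister_right in the frame of nest_right below 0.004 m and angle between canister_right's own z axis and vertical below 0.1 rad and horizontal distance between canister_left and well below 0.02 m and z of canister_left in the frame of well between 0.01 and 0.1 m and angle between canister_left's own z axis and vertical below 0.2 rad and contact force between canister_left and lantern below 0.1 N and contact force between canister_right and slide between 0.5 and 3.3 N and contact force between the fingers and canister_right below 0.1 N and linear speed of canister_left below 0.03 m/s) or (z of canister_right in the frame of nest_right above 0.025 m and contact force between canister_right and slide below 0.1 N and contact force between the fingers and canister_right above 1 N and horizontal distance between canister_left and nest_left below 0.005 m and z of canister_left in the frame of nest_left below 0.004 m and angle between canister_left's own z axis and vertical below 0.1 rad and horizontal distance between canister_right and well below 0.02 m and z of canister_right in the frame of well between 0.01 and 0.1 m and angle between canister_right's own z axis and vertical below 0.2 rad and contact force between canister_right and lantern below 0.1 N and contact force between canister_left and slide between 0.5 and 3.3 N and contact force between the fingers and canister_left below 0.1 N and linear speed of canister_right below 0.03 m/s))); the arm keeps its last pose, push and grip.
It fails at once if a canister is tipped more than 35 degrees (angle between any of canister_left, canister_right's own z axis and vertical above 0.61 rad).
It fails at once if a bystander is moved more than 25 mm (distance of any of globe, cartridge, mug, screwdriver, wrench, burner from where it was at the start of the episode above 0.025 m).
It also fails if it takes over 72 s, if anything falls off the work surface, if the arm or the gripper's body presses on something with over 40 N, if the wrist force passes 120 N, or if a joint passes its speed limit or range.

ROBOT

A 6-joint arm with a two-finger parallel gripper is mounted at the origin on the work surface. World frame = base frame: x ahead of the robot, y to its left, z up, the work surface at z = 0. Lengths are in m, angles in rad, forces in N, time in s.
With the tool pointing down it reaches from about 0.35 to 0.975 m from the base axis. Payload 7.1 kg.
Tool frame: the origin (TCP) lies midway between the tips of the shut fingers; the grasp point (between the pads) lies 19 mm behind it; z points along the fingers, y is the line along which they close (so a half turn about z gives the same grasp; the last joint's range is limited). The gripper opens to 88 mm and grips with 3 to 60 N. Pads are 20 mm wide; open, the fingers measure 115 mm over their backs; the gripper's body (75 mm by 178 mm) begins 61 mm behind the grasp point.
Start: joints at [1.264, 0.423, 1.63, -0, 1.089, -0.019], TCP at [0.177, 0.599, 0.223] pointing down, gripper open.
Joint ranges: [-3, 3], [-0.9, 2.11], [0.09, 2.58], [-1.31, 4.45], [0.11, 2.69], [-2.54, 2.54]. Speed limits (rad/s): [2.39, 2.39, 3.01, 3.14, 3.14, 3.14].

INTERFACE

Orientations are given as a unit quaternion [w, x, y, z].
In Python, from station import move_pose, movel, movej, command_gripper, wait, inverse_kinematics, read_camera, camera_info, MotionError, job_done, get_time, get_joint_pos, get_qvel, get_effort, get_tcp_pos, get_ee_rot, get_ft_force, get_ft_torque, get_grip_width, get_finger_force gives the robot as it stands. Calls block until the motion is done:
- move_pose(position, orientation): joint-space move of the TCP to a pose.
- movel(position, frame=None, v=0.15, until_force=None): straight line of the TCP; frame=None keeps the orientation; v is the mean speed in m/s. With until_force (N) it stops when the force on the tool has changed by that much, and returns True; else False.
- movej(angles): joint-space move.
- command_gripper(opening): opening from 0.0 (shut) to 1.0 (fully open); the grip force is fixed at half the most; returns when the fingers have stopped.
- wait(seconds).
- inverse_kinematics(position, orientation): joint angles nearest the present ones, or None.
- read_camera(name): name is "scene" or "side" or "wrist"; returns the picture (400x640x3 uint8, red, green, blue); there is no depth.
- camera_info(name): a dict with "intrinsics" (3x3 intrinsics, pixels), "T" (4x4, takes a point from camera to world coordinates); the wrist camera has in their place "tool_from_camera" (4x4, takes a point from camera to tool coordinates, whose origin is the TCP and whose axes are the flange's). Camera axes: x right, y up, looking along -z (the intrinsics and any distortion apply to the point x, -y, -z); pixel columns grow to the right and rows downward; lengths in m; the calibration is good to about 2 mm. The wrist camera is an equidistant fisheye: a pixel r from the principal point sees the ray r / f radians off the axis. A picture is of the moment at which its call begins: read the wrist's pose just before it. camera_info takes no time and is no camera call.
A pose or a line that the arm cannot do raises MotionError and nothing moves.
- job_done(): hands the job in; it is judged then, once.
Readings, each from a call of its own:
- get_time(): time.
- get_joint_pos(): joint angles.
- get_qvel(): joint speeds.
- get_effort(): joint torques, N m.
- get_tcp_pos(): TCP position.
- get_ee_rot(): TCP orientation.
- get_ft_force(): force on the tool from outside, world axes, zero at the start.
- get_ft_torque(): the same for the moment, N m.
- get_grip_width(): opening from 0.0 (shut) to 1.0 (fully open).
- get_finger_force(): force on a finger pad.
Only numpy, scipy, OpenCV 4.12 (cv2) and the standard library are available. Lean on these libraries where they do the work, as an engineer would, in place of code of your own. Each camera call takes 0.05 s, during which the arm holds its last target. There are 200 camera calls.

## Working session

There is one attempt and no reset: what is moved stays moved. The work goes in short steps, each a Python script; the robot and the scene stay as the last script left them, time stands still between calls to the robot, and variables do not carry over. Pictures are saved under pics/ and viewed, at most 10 in all, crops included, and the job is handed in when it is done.

```bash
mkdir -p pics; ls; python3 - <<'E'
from station import *
import cv2,numpy as np
for n in("scene","side","wrist"):
    print(n,{k:np.round(v,4).tolist() if not isinstance(v,str) else v for k,v in camera_info(n).items()})
    im=read_camera(n); cv2.imwrite(f"pics/{n}0.png",im[:,:,::-1])
print(get_time(),get_tcp_pos(),get_ee_rot(),get_ft_force())
E
```

```text
pics
scene {'intrinsics': [[510.9988, 0.0, 332.8112], [0.0, 510.9988, 193.3672], [0.0, 0.0, 1.0]], 'T': [[0.7023, -0.5177, 0.4887, 1.205], [0.7117, 0.5255, -0.4661, -0.6116], [-0.0155, 0.6751, 0.7375, 1.0833], [0.0, 0.0, 0.0, 1.0]]}
side {'intrinsics': [[507.8794, 0.0, 325.7603], [0.0, 507.8794, 194.5707], [0.0, 0.0, 1.0]], 'T': [[0.9322, 0.2253, -0.2832, 0.156], [-0.3618, 0.584, -0.7267, -0.9781], [0.0017, 0.7799, 0.6259, 0.9442], [0.0, 0.0, 0.0, 1.0]]}
wrist {'intrinsics': [[309.7069, 0.0, 316.877], [0.0, 309.7069, 195.278], [0.0, 0.0, 1.0]], 'tool_from_camera': [[-0.0003, 0.9585, 0.2851, 0.0775], [1.0, 0.0002, 0.0005, 0.0005], [0.0004, 0.2851, -0.9585, -0.1625], [0.0, 0.0, 0.0, 1.0]]}
0.15 [0.17723193 0.59890945 0.2220562 ] [-8.80175653e-05  1.43379918e-01  9.89667547e-01 -5.80694883e-04] [-0.65327813 -1.09014335  0.9623009 ]
```

View pics/scene0.png

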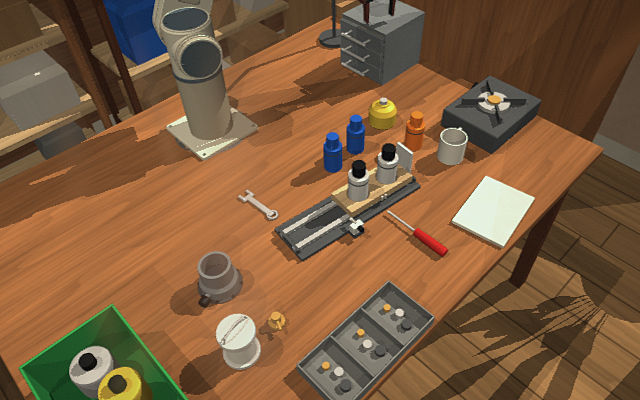

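View pics/side0.png

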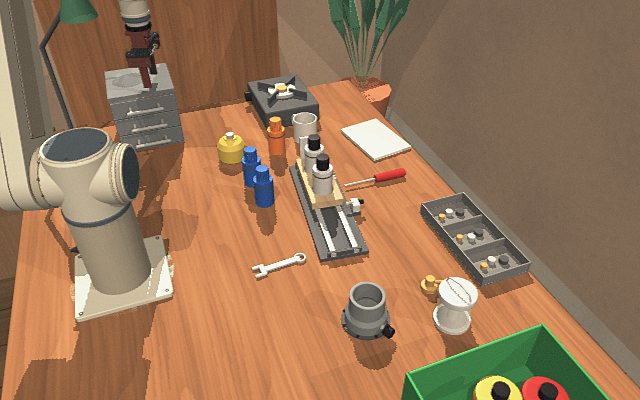

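Candidates for the canisters:
- Bare aluminium with black cap, on the carrier: scene (358,178) is the right one and (388,160) is the left one, beside the plate at (405,155).
- Blue look-alikes at (333,150) and (355,132), orange at (415,130), and tray canisters at (92,365) and (120,385): not part of the job.

The lantern base is grey at scene (218,277); the globe is at (238,340). Next is a close crop with cap and rim measurements.

```bash
cat > h.py <<'E'
from station import *
import numpy as np, cv2
C={n:camera_info(n) for n in("scene","side")}
def ray(n,p):
    K,T=C[n]["intrinsics"],C[n]["T"]
    d=np.array([(p[0]-K[0,2])/K[0,0],-(p[1]-K[1,2])/K[1,1],-1.]); d=T[:3,:3]@d
    return T[:3,3],d/np.linalg.norm(d)
def onz(n,p,z):
    o,d=ray(n,p); return o+d*(z-o[2])/d[2]
def tri(a,b):
    (o1,d1),(o2,d2)=ray("scene",a),ray("side",b)
    s=np.linalg.lstsq(np.c_[d1,-d2],o2-o1,rcond=None)[0]
    p,q=o1+s[0]*d1,o2+s[1]*d2; return (p+q)/2,np.linalg.norm(p-q)
def blobs(mask,box,amin=40):
    x0,y0,x1,y1=box; m=mask[y0:y1,x0:x1].astype(np.uint8)
    n,_,s,c=cv2.connectedComponentsWithStats(m)
    return [(c[i]+[x0,y0],s[i].tolist()) for i in range(1,n) if s[i][4]>=amin]
E
python3 - <<'E'
from h import *
S=cv2.imread("pics/scene0.png");D=cv2.imread("pics/side0.png")
for n,I,box in(("scene",S,(335,140,420,215)),("side",D,(290,125,350,200))):
    for c,s in blobs(I.max(2)<45,box,25): print(n,c.round(1),s)
a=cv2.resize(S[135:260,270:430],None,fx=3.5,fy=3.5,interpolation=cv2.INTER_CUBIC)[:, :]
b=cv2.resize(D[120:260,280:370],None,fx=3,fy=3,interpolation=cv2.INTER_CUBIC)
print(a.shape,b.shape)
m=np.zeros((438,800,3),np.uint8); m[:437,:560]=a[:437]; m[:420,560:560+240]=b[:,:240]
cv2.imwrite("pics/crop1.png",m)
l1=cv2.resize(S[240:320,180:260],None,fx=5,fy=5,interpolation=cv2.INTER_CUBIC)
l2=cv2.resize(D[270:350,330:410],None,fx=5,fy=5,interpolation=cv2.INTER_CUBIC)
cv2.imwrite("pics/crop2.png",np.hstack([l1,l2]))
E
```

```text
scene [388.2 151.9] [47, 4, 14, 17, 193]
scene [358.3 168.5] [17, 20, 14, 18, 200]
scene [373.7 205.8] [29, 61, 19, 11, 34]
side [314.  144.4] [19, 14, 11, 12, 104]
side [322.4 164.7] [27, 34, 12, 12, 116]
(438, 560, 3) (420, 270, 3)
```

View pics/crop1.png

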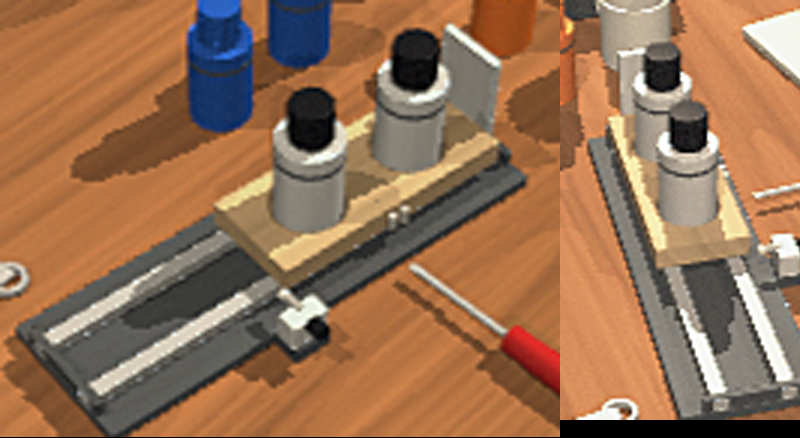

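View pics/crop2.png

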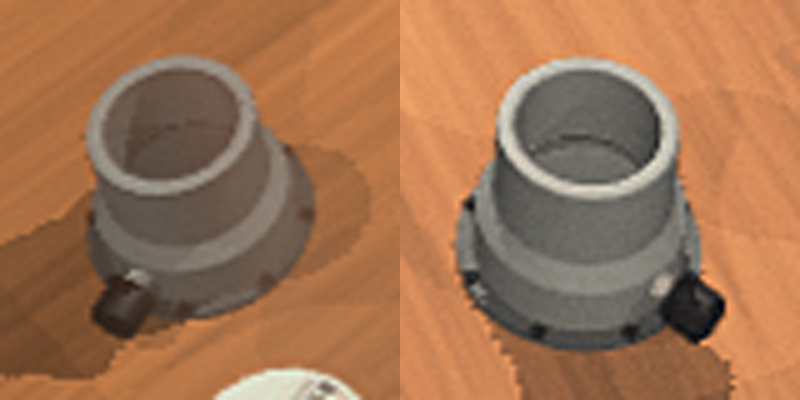

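```bash
python3 - <<'E'
from h import *
L=tri((388.2,151.9),(314,144.4));R=tri((358.3,168.5),(322.4,164.7))
print("capL",L,"capR",R)
for n,l,r in(("scene",(388.2,151.9),(358.3,168.5)),("side",(314,144.4),(322.4,164.7))): print(n,onz(n,l,.141),onz(n,r,.141))
d=L[0]-R[0]; print("sep",np.hypot(*d[:2]),"yaw(y axis vs +y)",np.arctan2(-d[0],d[1]))
a=onz("scene",(397.1,142.7),.12);b=onz("scene",(412.3,155),.12);print("plate",a,b,(a+b)/2,np.linalg.norm(a-b))
for p in((275.7,229.3),(302.3,259.3),(420,186.4)):print("slide",onz("scene",p,.012))
print("well",tri((214.4,265.2),(367.8,295.6)),onz("scene",(214.4,265.2),.085),onz("side",(367.8,295.6),.085))
E
```

```text
capL (array([0.57591036, 0.19876971, 0.13258563]), np.float64(0.005663772081968385)) capR (array([0.56228083, 0.09515612, 0.13255197]), np.float64(0.006442365309049341))
scene [0.57926376 0.1950694  0.141     ] [0.56548847 0.09260175 0.141     ]
side [0.57135797 0.18190155 0.141     ] [0.5579378  0.07900399 0.141     ]
sep 0.10450616988964534 yaw(y axis vs +y) -0.1307910643783991
plate [0.55818246 0.25892441 0.12      ] [0.62047621 0.24972641 0.12      ] [0.58932933 0.25432541 0.12      ] 0.06296916216480716
slide [ 0.47915634 -0.13340306  0.012     ]
slide [ 0.60186689 -0.14882304  0.012     ]
slide [0.65416943 0.26001352 0.012     ]
well (array([ 0.50496519, -0.33638474,  0.0806562 ]), np.float64(0.0004403972528590361)) [ 0.50814546 -0.33778343  0.085     ] [ 0.50317506 -0.33935865  0.085     ]
```

```bash
cat >> h.py <<'E'
W=camera_info("wrist")
from scipy.spatial.transform import Rotation as Rot
YAW=-0.128
def quat(yaw): a=-yaw/2; return [0,np.sin(a),np.cos(a),0]
Q=quat(YAW)
yh=np.array([-np.sin(YAW),np.cos(YAW),0]); xh=np.array([np.cos(YAW),np.sin(YAW),0])
def snap(name):
    p=np.array(get_tcp_pos()); q=np.array(get_ee_rot()); im=read_camera("wrist")[:,:,::-1].copy()
    cv2.imwrite(f"pics/{name}.png",im); np.savez(f"pics/{name}.npz",p=p,q=q); return im
def wonz(name,px,z):
    f=np.load(f"pics/{name}.npz"); K=W["intrinsics"]; T=W["tool_from_camera"]
    u=np.array([px[0]-K[0,2],px[1]-K[1,2]]); r=np.hypot(*u); th=r/K[0,0]; e=u/max(r,1e-9)
    d=T[:3,:3]@np.array([np.sin(th)*e[0],-np.sin(th)*e[1],-np.cos(th)])
    R=Rot.from_quat(f["q"][[1,2,3,0]]).as_matrix()
    o=f["p"]+R@T[:3,3]; d=R@d; return o+d*(z-o[2])/d[2]
E
python3 - <<'E'
from h import *
p=get_tcp_pos(); movel([p[0],p[1],.30],v=.2)
move_pose([.58,.19,.30],Q); wait(.3)
snap("w1"); print(get_time(),get_tcp_pos(),get_ft_force(),get_joint_pos())
E
```

```text
3.1 [0.57987365 0.19035007 0.30000462] [-0.35451622 -0.58608412  0.39494444] [ 2.97661781e-01  3.24969439e-01  1.58955810e+00  3.70307270e-05
  1.22707611e+00 -1.14569152e+00]
```

View pics/w1.png

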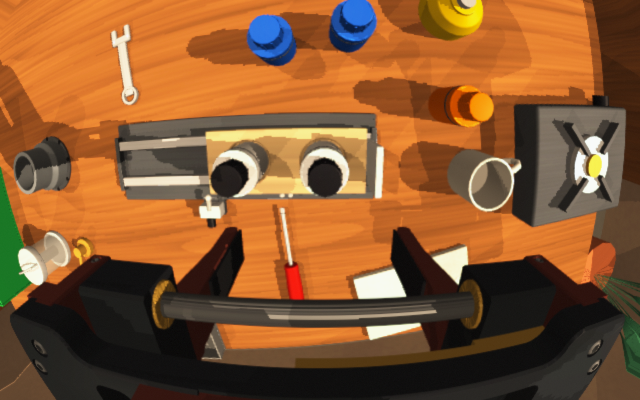

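The wrist view shows the right cap at (229,177), the left cap at (324,178) and the plate's top edge around (380,172). The mug at (490,185) is well clear of the plate.

```bash
python3 - <<'E'
from h import *
I=cv2.imread("pics/w1.png")
for c,s in blobs(I.max(2)<50,(195,130,360,215),150):
    c2=(c[0],c[1]); print(c.round(1),s,[wonz("w1",c,z).round(4).tolist() for z in(.139,.157)])
hsv=cv2.cvtColor(I,cv2.COLOR_BGR2HSV)
for c,s in blobs((hsv[...,2]>150)&(hsv[...,1]<60),(365,130,395,210),50):
    print("plate",c.round(1),s,wonz("w1",c,.12))
    x,y,w,h=s[:4]
m=((hsv[...,2]>150)&(hsv[...,1]<60))[138:205,365:395]
for r in m[::6]: print(''.join('#' if v else '.' for v in r))
E
```

```text
[324.1 177. ] [113, 28, 33, 39, 950] [[0.5792, 0.1986, 0.139], [0.575, 0.1987, 0.157]]
[229.  177.7] [17, 30, 36, 37, 980] [[0.5661, 0.0948, 0.139], [0.5626, 0.1007, 0.157]]
plate [378.7 171.9] [10, 17, 9, 51, 348] [0.58541285 0.26142377 0.12      ]
..............................
..............................
...........########...........
............######............
...........#######............
...........#######............
...........#######............
..........#######.............
..........#######.............
..........#######.............
..............................
..............................
```

```bash
python3 - <<'E'
from h import *
P=np.array([.585,.2595,0])
command_gripper(.3)
move_pose(P+[0,0,.20],Q)
print(movel(P+[0,0,.092],v=.12,until_force=6),get_tcp_pos())
f0=np.array(get_ft_force()); command_gripper(0); wait(.2)
print(get_grip_width(),get_finger_force(),get_tcp_pos(),np.array(get_ft_force())-f0,get_time())
E
```

```text
False [0.58566444 0.25971393 0.09286497]
0.08960376174123476 30.000469386577606 [0.5854334  0.25973359 0.09268798] [-0.74651442  0.93799221  5.62630937] 6.3833
```

```bash
python3 - <<'E'
from h import *
p=np.array(get_tcp_pos()); p[2]=.092
f0=np.array(get_ft_force())
print(movel(p+.012*yh,v=.02,until_force=4),get_tcp_pos(),np.array(get_ft_force())-f0)
z=np.array(get_tcp_pos()); z[2]=.092; np.save("z.npy",z)
for s in(.09,.105,.112,.117,.120):
    movel(z-s*yh,v=.08); wait(.1); t=np.array(get_tcp_pos()); f=np.array(get_ft_force())-f0
    print(s,((z-t)@yh).round(4),(f@yh).round(2),(f@xh).round(2),get_finger_force(),get_grip_width())
print(get_time())
E
```

```text
True [0.58561537 0.26131304 0.09269407] [-0.35157959 -3.0585754  -0.40185072]
0.09 0.0905 -2.47 -0.29 30.001465380191803 0.09220927352916504
0.105 0.1056 -1.88 0.86 30.001679956912994 0.09059149308607249
0.112 0.1128 -4.17 1.42 30.003764927387238 0.09191025825714819
0.117 0.1188 -9.06 1.95 30.012189745903015 0.09142971817014449
0.12 0.1204 -1.9 0.29 30.00091552734375 0.08760345630715916
9.5417
```

```bash
python3 - <<'E'
from h import *
command_gripper(.3); wait(.2)
t=np.array(get_tcp_pos()); movel([t[0],t[1],.20],v=.2)
z=np.load("z.npy"); L=z-.183*yh; L[2]=0
command_gripper(1.0)
q=quat(YAW+np.pi/2)
j=inverse_kinematics(list(L+[0,0,.24]),q); print(j)
move_pose(L+[0,0,.26],q); wait(.2)
I=snap("w2"); print(L,get_time(),get_tcp_pos(),get_ft_force())
m=I.max(2)<50
for c,s in blobs(m,(150,60,560,260),200): print(c.round(1),s,[wonz("w2",c,zz).round(4).tolist() for zz in(.139,.157)])
E
```

```text
NoneTraceback (most recent call last):
  File "<stdin>", line 8, in <module>
station.MotionError: the arm cannot take that pose within its joint ranges
```

```bash
python3 - <<'E'
from h import *
z=np.load("z.npy"); L=z-.183*yh; L[2]=0
q=quat(YAW-np.pi/2)
move_pose(L+[0,0,.26],q); wait(.2)
I=snap("w2"); print(L,get_time(),get_joint_pos(),get_tcp_pos(),get_ft_force())
m=I.max(2)<50
for c,s in blobs(m,(150,20,560,260),200): print(c.round(1),s,[wonz("w2",c,zz).round(4).tolist() for zz in(.139,.157)])
E
```

```text
[0.56225528 0.07981013 0.        ] 13.5583 [1.20247974e-01 2.97909284e-01 1.72421944e+00 5.99534949e-06
 1.11975775e+00 2.47756474e-01] [0.56220664 0.07992019 0.25981669] [-0.01478234 -0.86515689  0.28972138]
[320.4  25.9] [149, 2, 36, 13, 229] [[0.5849, 0.2304, 0.139], [0.5841, 0.2257, 0.157]]
[317.6 191.1] [149, 150, 39, 43, 1289] [[0.5628, 0.0772, 0.139], [0.5634, 0.0822, 0.157]]
[542.2 239.3] [386, 204, 13, 32, 275] [[0.832, -0.0191, 0.139], [0.8156, -0.0079, 0.157]]
[479.8 244.7] [326, 209, 10, 31, 233] [[0.7356, -0.0075, 0.139], [0.7253, 0.0029, 0.157]]
[233.9 248.7] [70, 211, 23, 29, 389] [[0.4683, 0.0265, 0.139], [0.4749, 0.0348, 0.157]]
[400.  248.4] [241, 210, 24, 30, 416] [[0.6402, 0.0047, 0.139], [0.6359, 0.0144, 0.157]]
```

View pics/w2.png

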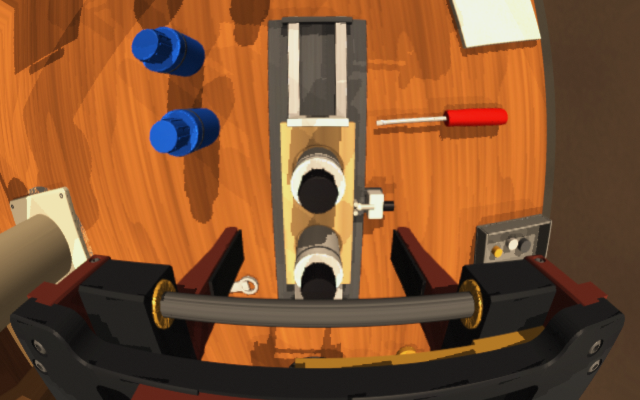

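The carrier sits with the detent ball at (360,208) beside its middle. Both canisters are upright in their nests, left cap at (318,191) and right cap at (319,280). The left cap's ray agrees with the touch estimate within about 1 mm, so I lift the left one.

```bash
cat >> h.py <<'E'
QG=quat(YAW-np.pi/2)
def fz(): 
    v=[]
    for _ in range(10): v.append(get_ft_force()); wait(.03)
    return np.mean(v,0).round(2)
E
python3 - <<'E'
from h import *
L=np.array([.5625,.0798,0])
b=fz()
print(movel(L+[0,0,.127],QG,v=.12,until_force=8),get_tcp_pos())
command_gripper(0); wait(.1); t=np.array(get_tcp_pos())
print(get_grip_width()*88,get_finger_force(),t,get_ft_force())
movel(L+[0,0,.195],v=.08); wait(.3)
print("L weight",fz()-b,get_ft_torque(),get_grip_width()*88,get_time())
I=snap("w3"); cv2.imwrite("pics/side1.png",read_camera("side")[:,:,::-1])
E
```

```text
False [0.56309129 0.07985428 0.12771855]
35.66241767038427 29.997936487197876 [0.56263202 0.07981385 0.12698929] [ 1.27854413 -0.23038532 -0.15407908]
L weight [ 0.09 -0.01 -5.41] [-0.0920376   0.05543921  0.00244789] 35.537649915277846 17.7333
```

```bash
python3 - <<'E'
from h import *
L=np.array([.5625,.0798,0])
movel(L+[0,0,.127],v=.06,until_force=12); wait(.1); print(get_tcp_pos(),get_ft_force())
command_gripper(1.0); wait(.3)
movel(L+[0,0,.26],v=.15)
R=L-.104*yh
move_pose(R+[0,0,.26],QG); wait(.2)
I=snap("w4"); b=fz(); print(R,b,get_time())
for c,s in blobs(I.max(2)<50,(270,20,370,245),200): print(c.round(1),s,[wonz("w4",c,zz).round(4).tolist() for zz in(.139,.157)])
E
```

```text
[0.56275473 0.07982145 0.12724503] [ 0.19908184  0.10626057 -4.85361401]
[ 0.54922432 -0.02334919  0.        ] [-0.19  0.03 -0.05] 22.5667
[317.7  78.5] [27, 40, 42, 39, 1242] [[0.5639, 0.0802, 0.139], [0.5637, 0.0786, 0.157]]
[318.  191.9] [29, 151, 39, 43, 1293] [[0.5508, -0.0249, 0.139], [0.5514, -0.0198, 0.157]]
[314.7 238.9] [32, 198, 29, 27, 253] [[0.5414, -0.0731, 0.139], [0.5426, -0.0649, 0.157]]
```

View pics/w4.png

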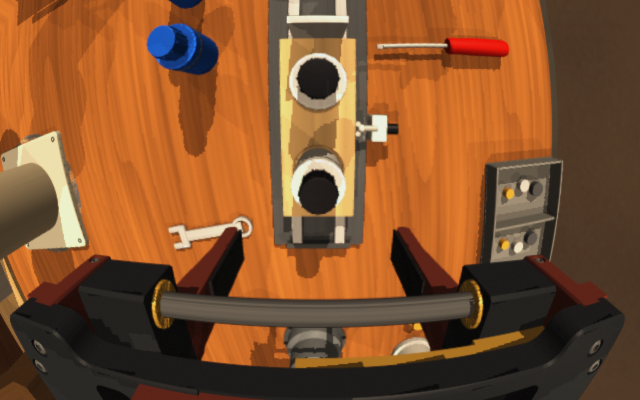

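The left canister is back upright at (318,79), and the detent ball at (358,128) is beside the carrier's middle. Next I lift the right one at (318,192), weigh it and return it.

```bash
python3 - <<'E'
from h import *
L=np.array([.5625,.0798,0]); R=L-.104*yh+[.001,0,0]
b=fz()
print(movel(R+[0,0,.127],QG,v=.12,until_force=8),get_tcp_pos())
command_gripper(0); wait(.1); t=np.array(get_tcp_pos())
print(get_grip_width()*88,get_finger_force(),t)
movel(R+[0,0,.195],v=.08); wait(.3)
w=fz()-b; print("R weight",w,get_time())
if w[2]>-3.5:
    movel(R+[0,0,.1268],v=.06,until_force=12); wait(.1)
    print(get_tcp_pos(),get_ft_force()); command_gripper(1.0); wait(.3)
    movel(R+[0,0,.26],v=.15); print(get_time())
E
```

```text
False [ 0.55078573 -0.02337572  0.12767813]
36.00440577702711 29.999936521053314 [ 0.55020448 -0.02333233  0.12697289]
R weight [ 0.1  -0.26 -2.47] 26.7417
[ 0.54984998 -0.02333034  0.12697145] [-1.74400877 -0.10795057  5.56747395]
30.225
```

The right one (2.5 N) is the lighter; the left (5.4 N) is the heavier. I re-lift the left and carry it to the well.

```bash
python3 - <<'E'
from h import *
L=np.array([.5625,.0798,0]); Wl=np.array([.5055,-.3385,0])
movel(L+[0,0,.26],v=.2); snap("w5")
print(movel(L+[0,0,.127],QG,v=.12,until_force=8))
command_gripper(0); wait(.1); print(get_grip_width()*88,get_finger_force(),get_tcp_pos())
movel(L+[0,0,.31],v=.12)
movel(Wl+[0,0,.31],v=.18)
movel(Wl+[0,0,.222],v=.08); wait(.5)
print(get_tcp_pos(),fz(),get_grip_width()*88,get_time())
S=read_camera("scene")[:,:,::-1];D=read_camera("side")[:,:,::-1]
cv2.imwrite("pics/scene2.png",S);cv2.imwrite("pics/side2.png",D)
a=cv2.resize(S[130:330,170:420],(400,320),interpolation=cv2.INTER_CUBIC);b=cv2.resize(D[120:370,270:470],(320,400),interpolation=cv2.INTER_CUBIC)
m=np.zeros((400,720,3),np.uint8);m[:320,:400]=a;m[:,400:]=b;cv2.imwrite("pics/fin.png",m)
E
```

```text
False
35.82483606338151 29.994598031044006 [0.56265491 0.07979247 0.12701151]
[ 0.50551392 -0.33849852  0.22204349] [ 0.05  0.01 -5.57] 35.54766032676586 39.4
```

View pics/fin.png

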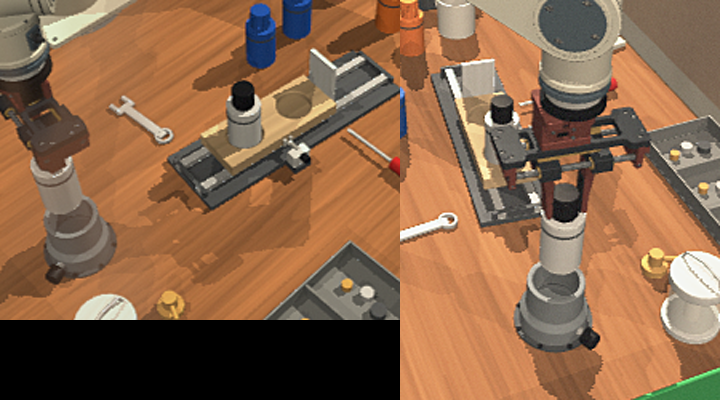

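The heavy canister hangs upright over the well mouth: its underside is near crop (65,210) in the scene half and (562,270) in the side half. The lighter one stands in the right nest, the left nest is empty, and the carrier is at the detent.

```bash
python3 -c "
from station import *
print(job_done())"
```

```text
the job is handed in; nothing more can be done
None
```

The job is handed in, but no pass/fail verdict came back: carrier in the detent, lighter right canister (about 0.25 kg) back in its nest, heavier left one (about 0.55 kg) held upright about 45 mm above the well mouth.

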